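# Last crisscross round on a leak-test cover

### The job

The rectangular leak-test cover on the flap section has been set on its gasket with its four wing screws only part-way round. Do the last round: turn all four clockwise to their stops, working crisscross so that the gasket is squeezed evenly: after the first screw take the one diagonally opposite, never a neighbour, then do the other diagonal pair.

Things in the scene. Friction and masses are not known exactly. Their poses are not given: they have to be found in the camera images.
- cover: Rectangular leak-test cover, bare steel plate 180 x 150 x 8 mm with two low ribs and a small brass plug, fixed on a black gasket on an aluminium flap section; it does not visibly move. Origin: centre of its underside, 56 mm above the table; z up, x along the 180 mm side (roughly away from the robot), y along the 150 mm side (to its left). Screws at x +-70, y +-55 mm, their wings' tops at z 46 mm.
- screw_near_left (a joint): Dark steel wing screw near the robot, to its left (x -70, y +55): upright wing 40 long, 10 thick, 28 mm tall on a hub 24 wide, 10 tall. Value: turn in rad, growing clockwise from above, 0 loose (starts at 0 to 0.2), firm stop at 1.05 (home). The wing's length points at cover yaw + 1.05 - value: at home along the cover's x. Stays where left; 0.12 N m turns it.
- screw_near_right (a joint): Dark steel wing screw near the robot, to its right (x -70, y -55): upright wing 40 long, 10 thick, 28 mm tall on a hub 24 wide, 10 tall. Value: turn in rad, growing clockwise from above, 0 loose (starts at 0 to 0.2), firm stop at 1.05 (home). The wing's length points at cover yaw + 1.05 - value: at home along the cover's x. Stays where left; 0.12 N m turns it.
- screw_far_left (a joint): Dark steel wing screw far side, left (x +70, y +55): upright wing 40 long, 10 thick, 28 mm tall on a hub 24 wide, 10 tall. Value: turn in rad, growing clockwise from above, 0 loose (starts at 0 to 0.2), firm stop at 1.05 (home). The wing's length points at cover yaw + 1.05 - value: at home along the cover's x. Stays where left; 0.12 N m turns it.
- screw_far_right (a joint): Dark steel wing screw far side, right (x +70, y -55): upright wing 40 long, 10 thick, 28 mm tall on a hub 24 wide, 10 tall. Value: turn in rad, growing clockwise from above, 0 loose (starts at 0 to 0.2), firm stop at 1.05 (home). The wing's length points at cover yaw + 1.05 - value: at home along the cover's x. Stays where left; 0.12 N m turns it.

How it is judged:
By the outcome, as a careful person would: the job done as asked, in the order asked, and still so for the second after the job is handed in, with the robot touching nothing.
It also fails if it takes over 48 s, if anything falls off the work surface, if the arm or the gripper's body presses on something with over 40 N, if the wrist force passes 120 N, or if a joint passes its speed limit or range.

### The arm

A 6-joint arm with a two-finger parallel gripper is mounted at the origin on the work surface. World frame = base frame: x ahead of the robot, y to its left, z up, the work surface at z = 0. Lengths are in m, angles in rad, forces in N, time in s.
With the tool pointing down it reaches from about 0.375 to 0.9 m from the base axis. Payload 3.1 kg.
Tool frame: the origin (TCP) lies between the finger pads; the fingertips stand 14 mm ahead of it and the grasp point (between the pads) lies 5 mm behind it (robot.finger_overhang is the distance from the TCP to the fingertips, in m); z points along the fingers, y is the line along which they close (so a half turn about z gives the same grasp; the last joint's range is limited). The gripper opens to 87 mm and grips with 3 to 60 N. Pads are 19 mm wide; open, the fingers measure 117 mm over their backs; the gripper's body (75 mm by 190 mm) begins 51 mm behind the grasp point.
Start: joints at [1.137, 0.527, 1.433, -0, 1.181, -0.178], TCP at [0.158, 0.605, 0.237] pointing down, gripper open.
Joint ranges: [-3.08, 3.08], [-0.75, 2.2], [0.22, 2.44], [-1.43, 4.57], [0, 2.65], [-2.85, 2.85]. Speed limits (rad/s): [2.79, 2.79, 3.14, 3.14, 3.14, 3.14].

### API

Orientations are given as a unit quaternion [x, y, z, w].
In Python, from rig import monitor, cams, workorder, robot gives the robot as it stands.
- The arm moves only by the tool send_rows, never from a script. Its argument "moves" is one flat list of numbers, 7 for each row, row after row: the opening, from 0 (shut) to 1 (fully open), then the shift along the world's x, y, z in cm, then the turn, a rotation vector about the world's x, y, z in rad. A call has 1 to 5 rows; each row is the pose to reach, as a shift and turn from the pose commanded when the call began; what a row does not reach only later rows make up. A row lasts 1/12 s, in which the tool goes at most 41.7 mm and 7.16 degrees, less where a joint would pass 70% of its speed; a pose out of reach is approached as far as the arm can. A call with a gripper value outside its range is refused whole. The fingers move at their own pace and stop on an object; "grip_force" is the grip in N (left out, the last holds). Time passes only in rows, so rows that repeat a pose let the fingers close. It gives the time, the measured TCP pose, the force, the opening and the grip force at its end, in the units of the state.
- monitor.get_obs(): the state, without advancing time (a new reading comes with each control period).
- cams.camera(name): name is "side" or "top"; returns a dict with "pixels" (480x640x3 uint8, blue, green, red), "range_z" (480x640 float32, m along the optical axis (not along the pixel's ray), 0 where there is no reading), "fovy" (degrees; the focal length in pixels is half the picture's height over the tangent of half this angle, whatever the lens; pixels are square), "cx", "cy" (the principal point, pixels), "dist_coeffs" ([k1, k2, p1, p2, k3] as OpenCV has them; the pictures are not rectified), "rvec" (rotation vector, rad) and "tvec" (3), from world to camera coordinates, as OpenCV has them. Camera axes: x right, y down, z forward; pixel columns grow to the right and rows downward; lengths in m; the calibration is good to about 2 mm. A picture is of the moment at which its call begins.
- workorder.hand_in(): hands the job in; it is judged then, once.
The state is a dict: "time": time; "q": joint angles; "joint_velocities": joint speeds; "joint_torque": joint torques, N m; "position": TCP position; "tool_rot": TCP orientation; "ft_force": force on the tool from outside, world axes, zero at the start; "moment": the same for the moment, N m; "grip_width": finger opening in m; "grip_force": force on a finger pad.
Only numpy, scipy, OpenCV 4.12 (cv2) and the standard library are available. Lean on these libraries where they do the work, as an engineer would, in place of code of your own. Each camera call takes 0.05 s, during which the arm holds its last target. There are 200 camera calls.

## Working session

There is one attempt and no reset: what is moved stays moved. The work goes in short steps, Python scripts to look and compute and a tool call to move; the robot and the scene stay as the last step left them, time stands still between calls to the robot, and variables do not carry over. Pictures are saved under pics/ and viewed, at most 10 in all, crops included, and the job is handed in when it is done.

Besides the shell and the picture viewer there is one more tool, called after "Request:" in YAML: its name, and indented under it one key for each argument. send_rows: Moves the arm, as the interface text tells. Its arguments: {"type":"object","properties":{"moves":{"type":"array","items":{"type":"number"}},"grip_force":{"type":"number"}},"required":["moves"]}

```bash
mkdir -p pics; ls
cat > h.py <<'E'
import numpy as np, cv2
from rig import monitor, cams, workorder, robot
def cam(n):
    c=cams.camera(n); f=240/np.tan(np.radians(c['fovy'])/2)
    c['K']=np.array([[f,0,c['cx']],[0,f,c['cy']],[0,0,1]]); c['R']=cv2.Rodrigues(np.array(c['rvec'],float))[0]
    c['t']=np.array(c['tvec'],float).ravel(); c['D']=np.array(c['dist_coeffs'],float); return c
def rays(c,uv):
    n=cv2.undistortPoints(np.array(uv,float).reshape(-1,1,2),c['K'],c['D']).reshape(-1,2)
    return np.c_[n,np.ones(len(n))]
def on_z(c,uv,z):
    d=rays(c,uv)@c['R']; o=-c['R'].T@c['t']; return o+d*((z-o[2])/d[:,2])[:,None]
def deproj(c,uv):
    r=rays(c,uv); uv=np.array(uv,int).reshape(-1,2); Z=c['range_z'][uv[:,1],uv[:,0]]
    return (r*Z[:,None]-c['t'])@c['R']
E
python3 - <<'E'
from h import *
for n in('top','side'):
    c=cam(n); cv2.imwrite(f'pics/{n}0.png',c['pixels']); print(n,-c['R'].T@c['t'],c['R'][2],c['K'][0,0],c['D'])
o=monitor.get_obs(); print({k:np.round(v,3) for k,v in o.items()})
E
```

```text
pics
top [0.51657745 0.03692642 0.75983521] [ 0.08866841  0.0170667  -0.99591498] 573.9626228497503 [-0.06632737  0.          0.          0.          0.        ]
side [ 0.4377104  -0.38412789  0.63744593] [ 0.17809113  0.6018268  -0.77851657] 588.8705286100075 [-0.04403509  0.          0.          0.          0.        ]
{'time': np.float64(0.1), 'q': array([ 1.136,  0.528,  1.434, -0.   ,  1.181, -0.179]), 'joint_velocities': array([-0.   , -0.004, -0.005,  0.001, -0.   , -0.002]), 'joint_torque': array([ -0.   , -44.099, -17.715,   0.063,   0.053,  -0.   ]), 'position': array([0.158, 0.604, 0.236]), 'tool_rot': array([ 0.128,  0.992, -0.001, -0.   ]), 'ft_force': array([-0.24 ,  0.402, -0.249]), 'moment': array([ 0.034, -0.05 ,  0.011]), 'grip_force': np.float64(0.0), 'grip_width': np.float64(0.087)}
```

View pics/top0.png

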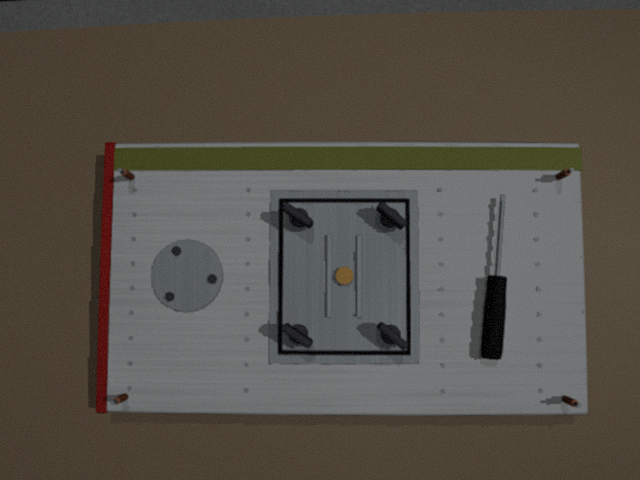

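View pics/side0.png

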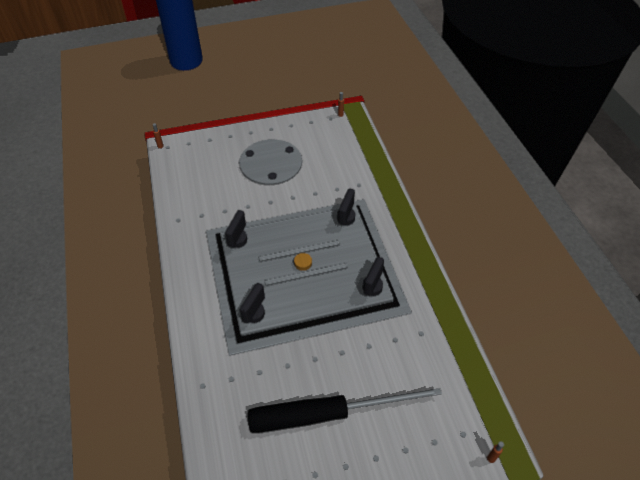

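The top view shows wings near (297,215), (391,215), (297,335) and (391,335), with the brass plug at (344,275). The side view shows them at about (236,229), (346,207), (252,301) and (373,276). Next I'll measure the wings from both views.

```bash
cat >> h.py <<'E'
def wings(c,box,zmin=0.085,zmax=0.125):
    x0,y0,x1,y1=box; u,v=np.meshgrid(np.arange(x0,x1),np.arange(y0,y1)); uv=np.c_[u.ravel(),v.ravel()]
    g=c['pixels'][uv[:,1],uv[:,0]].max(1); Z=c['range_z'][uv[:,1],uv[:,0]]
    uv=uv[(g<110)&(Z>0)]; P=deproj(c,uv); ok=(P[:,2]>zmin)&(P[:,2]<zmax); uv,P=uv[ok],P[ok]
    m=np.zeros((480,640),np.uint8); m[uv[:,1],uv[:,0]]=255
    n,l,s,_=cv2.connectedComponentsWithStats(m); out=[]
    for i in range(1,n):
        if s[i,4]<40: continue
        p=P[l[uv[:,1],uv[:,0]]==i]; zt=np.percentile(p[:,2],90); q=p[p[:,2]>zt-.006]
        (cx,cy),(w,h),a=r=cv2.minAreaRect((q[:,:2]*1000).astype(np.float32))
        b=cv2.boxPoints(r); e=b[1]-b[0]; f=b[2]-b[1]; e=e if np.hypot(*e)>np.hypot(*f) else f
        ang=np.arctan2(e[1],e[0]); ang=(ang+np.pi/2)%np.pi-np.pi/2
        out.append((cx,cy,ang)); print(f'n{len(q)} c {cx:.1f} {cy:.1f} ztop {zt*1000:.1f} size {max(w,h):.1f}x{min(w,h):.1f} ang {ang:.3f}')
    return out
E
python3 - <<'E'
from h import *
for n,b in(('top',(265,185,425,365)),('side',(205,175,410,350))):
    c=cam(n); print(n); wings(c,b)
    hsv=cv2.cvtColor(c['pixels'],cv2.COLOR_BGR2HSV); m=cv2.inRange(hsv,(8,130,100),(25,255,255)); m[:, :200]=0; m[:200]=0;m[340:]=0;m[:,420:]=0
    M=cv2.moments(m,True); uv=[M['m10']/M['m00'],M['m01']/M['m00']]; print('plug',uv,deproj(c,[uv]))
    if n=='top': # plate/gasket outline: black gasket outer contour
        g=c['pixels'].max(2); d=(g<60).astype(np.uint8); cs,_=cv2.findContours(d,cv2.RETR_EXTERNAL,2)
        k=max([x for x in cs if cv2.boundingRect(x)[0]>250 and cv2.boundingRect(x)[0]<300],key=cv2.contourArea)
        r=cv2.minAreaRect(k.astype(np.float32)); print(r, on_z(c,cv2.boxPoints(r),.056))
E
```

```text
top
n286 c 607.9 76.5 ztop 103.3 size 39.5x10.2 ang 0.937
n301 c 604.5 -33.6 ztop 103.2 size 39.7x10.3 ang 0.851
n303 c 467.9 80.8 ztop 103.5 size 39.2x10.2 ang 0.948
n298 c 464.5 -29.0 ztop 103.6 size 39.7x10.0 ang 0.838
plug [343.9672897196262, 275.1261682242991] [[0.53636999 0.0234004  0.07469905]]
((343.0, 276.0), (156.0, 134.0), 90.0) [[ 0.63509044  0.10423474  0.056     ]
 [ 0.6297053  -0.06183194  0.056     ]
 [ 0.43895404 -0.05384757  0.056     ]
 [ 0.44356926  0.10866427  0.056     ]]
side
n210 c 607.6 75.2 ztop 101.8 size 39.6x10.1 ang 0.934
n244 c 468.4 79.8 ztop 101.5 size 40.4x10.3 ang 0.980
n279 c 604.5 -34.2 ztop 102.0 size 39.8x10.4 ang 0.834
n317 c 465.0 -30.2 ztop 101.6 size 40.6x10.5 ang 0.803
plug [302.62745098039215, 259.96078431372547] [[0.53691526 0.02340257 0.07048956]]
```

Wing tops measure about 102 mm, the expected height, and all four are 40x10 mm in size. Spacing is 140 x 110 mm and cover yaw is about -0.031. I'll go far-left, near-right, near-left, far-right. First move: over to far-left.

Request:
send_rows:
  moves: [0.4,2.6,-3.1,0,0,0,0.12,0.4,5.2,-6.2,0,0,0,0.24,0.4,7.8,-9.3,0,0,0,0.36,0.4,10.4,-12.4,0,0,0,0.48,0.4,13,-15.5,0,0,0,0.6]
  grip_force: 40

```text
time: 0.62
position: [0.2846, 0.4533, 0.2364]
tool_rot: [-0.166, 0.986, -0.0, -0.0]
ft_force: [0.5, 0.4, 0.1]
grip_width: 0.0613
grip_force: 0.0
```

Request:
send_rows:
  moves: [0.4,2.6,-3.1,0,0,0,0.12,0.4,5.2,-6.2,0,0,0,0.24,0.4,7.8,-9.3,0,0,0,0.36,0.4,10.4,-12.4,0,0,0,0.48,0.4,13,-15.5,0,0,0,0.59]

```text
time: 1.03
position: [0.4038, 0.3117, 0.2366]
tool_rot: [-0.428, 0.904, 0.0, -0.0]
ft_force: [-0.1, -0.6, 0.6]
grip_width: 0.0365
grip_force: 0.0
```

Request:
send_rows:
  moves: [0.4,2.6,-3.1,0,0,0,0,0.4,5.2,-6.2,0,0,0,0,0.4,7.8,-9.3,0,0,0,0,0.4,10.4,-12.4,0,0,0,0,0.4,13,-15.5,0,0,0,0]

```text
time: 1.45
position: [0.5339, 0.1565, 0.2365]
tool_rot: [-0.426, 0.905, 0.0, -0.0]
ft_force: [0.5, 0.6, -0.0]
grip_width: 0.0347
grip_force: 0.0
```

Request:
send_rows:
  moves: [0.4,2.6,-3.1,-2,0,0,0,0.4,5,-5.3,-4,0,0,0,0.4,6,-6.3,-7,0,0,0,0.4,6,-6.3,-10,0,0,0,0.4,6,-6.3,-10,0,0,0]

```text
time: 1.87
position: [0.5895, 0.0939, 0.1307]
tool_rot: [-0.425, 0.905, 0.003, -0.005]
ft_force: [-2.3, 0.7, -0.5]
grip_width: 0.0347
grip_force: 0.0
```

Request:
send_rows:
  moves: [0.4,1.8,-1.8,0,0,0,0.06,0.4,1.8,-1.8,0,0,0,0.06,0.4,1.8,-1.8,0,0,0,0.06]

```text
time: 2.12
position: [0.612, 0.0771, 0.1378]
tool_rot: [-0.452, 0.892, -0.0, 0.001]
ft_force: [-0.5, -0.1, 0.6]
grip_width: 0.0349
grip_force: 0.0
```

```bash
cat >> h.py <<'E'
def st():
    o=monitor.get_obs(); x,y=o['tool_rot'][:2]; print('t',round(float(o['time']),2),'pos',np.round(o['position'],4),'yaw',round(float(np.arctan2(y*y-x*x,2*x*y)),3),'F',np.round(o['ft_force'],1),'M',np.round(o['moment'],2),'gw',o['grip_width'],'q6',round(float(o['q'][5]),2))
E
python3 - <<'E'
from h import *
c=cam('side'); cv2.imwrite('pics/s1.png',c['pixels'][150:400,150:480]); st()
E
```

```text
t 2.17 pos [0.6111 0.0777 0.1378] yaw 2.51 F [-0.9  0.2  0.4] M [ 0.09  0.1  -0.01] gw 0.034738624067878345 q6 -2.57
```

View pics/s1.png

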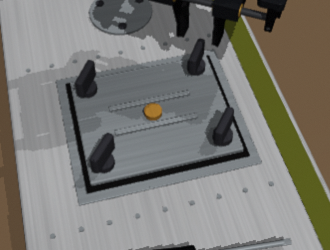

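The crop shows the fingers, with tips near (182,40) and (228,45), straddling the far-left wing at (197,45). I'll descend, grip and turn.

Request:
send_rows:
  moves: [0.4,-0.3,-0.2,-1.5,0,0,0,0.4,-0.3,-0.2,-3,0,0,0,0.4,-0.3,-0.2,-4.5,0,0,0,0.4,-0.3,-0.2,-4.5,0,0,0,0.4,-0.3,-0.2,-4.5,0,0,0]

```text
time: 2.58
position: [0.607, 0.0762, 0.0919]
tool_rot: [-0.453, 0.891, 0.0, -0.001]
ft_force: [-0.1, -0.7, -0.2]
grip_width: 0.0349
grip_force: 0.0
```

Request:
send_rows:
  moves: [0,0,0,0,0,0,0,0,0,0,0,0,0,0,0,0,0,0,0,0,0,0,0,0,0,0,0,0,0,0,0,0,0,0,0]

```text
time: 3.0
position: [0.6081, 0.0755, 0.0921]
tool_rot: [-0.453, 0.892, 0.0, 0.0]
ft_force: [-1.4, 2.3, 7.9]
grip_width: 0.0098
grip_force: 40.0
```

```bash
python3 -c "
from h import *
st()"
```

```text
t 3.0 pos [0.6081 0.0755 0.0921] yaw 2.511 F [-1.4  2.3  7.9] M [ 0.45 -0.01  0.06] gw 0.009804160394558562 q6 -2.57
```

Gripped at 9.8 mm. Home tool yaw is about 1.54, so the turn is -0.97 plus a small overshoot.

Request:
send_rows:
  moves: [0,0,0,0,0,0,-0.1,0,0,0,0,0,0,-0.2,0,0,0,0,0,0,-0.3,0,0,0,0,0,0,-0.4,0,0,0,0,0,0,-0.5]

```text
time: 3.42
position: [0.6078, 0.0758, 0.0922]
tool_rot: [-0.216, 0.976, 0.0, -0.0]
ft_force: [-0.7, 1.7, 3.1]
grip_width: 0.0098
grip_force: 40.0
```

Request:
send_rows:
  moves: [0,0,0,0,0,0,-0.1,0,0,0,0,0,0,-0.2,0,0,0,0,0,0,-0.3,0,0,0,0,0,0,-0.4,0,0,0,0,0,0,-0.44]

```text
time: 3.83
position: [0.6077, 0.0762, 0.0922]
tool_rot: [0.002, 1.0, 0.001, -0.0]
ft_force: [-1.5, 3.1, 3.4]
grip_width: 0.0097
grip_force: 40.0
```

Request:
send_rows:
  moves: [0,0,0,0,0,0,-0.03,0,0,0,0,0,0,-0.06,0,0,0,0,0,0,-0.06,0,0,0,0,0,0,-0.06]

```text
time: 4.17
position: [0.6077, 0.0762, 0.0922]
tool_rot: [0.029, 1.0, 0.0, -0.0]
ft_force: [-2.0, 3.9, 5.1]
grip_width: 0.0096
grip_force: 40.0
```

```bash
python3 -c "
from h import *
st()"
```

```text
t 4.17 pos [0.6077 0.0762 0.0922] yaw 1.513 F [-2.   3.9  5.1] M [0.73 0.39 0.57] gw 0.009551932254864564 q6 -1.57
```

The z moment of 0.57 N m, well above 0.12, shows the screw is on its stop. I'll release, lift and go to near-right (0.4648, -0.0297, tool yaw 2.39).

Request:
send_rows:
  moves: [0.4,0,0,0,0,0,0,0.4,0,0,0,0,0,0,0.4,0,0,0,0,0,0,0.4,0,0,2.2,0,0,0,0.4,0,0,4.5,0,0,0]

```text
time: 4.58
position: [0.6068, 0.0747, 0.135]
tool_rot: [0.03, 1.0, -0.0, -0.002]
ft_force: [0.4, 0.9, 0.8]
grip_width: 0.0317
grip_force: 0.0
```

Request:
send_rows:
  moves: [0.4,-2.4,-1.8,1,0,0,0.11,0.4,-4.8,-3.6,1,0,0,0.22,0.4,-7.2,-5.4,1,0,0,0.33,0.4,-9.6,-7.2,1,0,0,0.44,0.4,-12,-9,1,0,0,0.55]

```text
time: 5.0
position: [0.4871, -0.0159, 0.1466]
tool_rot: [-0.245, 0.969, -0.0, 0.0]
ft_force: [-0.2, -0.8, -0.4]
grip_width: 0.0348
grip_force: 0.0
```

Request:
send_rows:
  moves: [0.4,-2.3,-1.6,0,0,0,0.11,0.4,-2.3,-1.6,0,0,0,0.22,0.4,-2.3,-1.6,0,0,0,0.33,0.4,-2.3,-1.6,-1,0,0,0.33,0.4,-2.3,-1.6,-1,0,0,0.33]

```text
time: 5.42
position: [0.4645, -0.0314, 0.1357]
tool_rot: [-0.398, 0.917, 0.0, -0.001]
ft_force: [-0.1, 0.2, 0.7]
grip_width: 0.0347
grip_force: 0.0
```

```bash
python3 -c "
from h import *
st(); c=cam('side'); wings(c,(205,175,410,350)); cv2.imwrite('pics/s2.png',c['pixels'][150:400,150:480])"
```

```text
t 5.42 pos [ 0.4645 -0.0314  0.1357] yaw 2.389 F [-0.1  0.2  0.7] M [0.1  0.05 0.03] gw 0.034665498907708515 q6 -2.7
n252 c 608.3 75.1 ztop 101.7 size 40.5x11.0 ang 0.004
n280 c 604.3 -34.5 ztop 101.8 size 40.1x10.3 ang 0.846
n44 c 449.3 -20.5 ztop 124.4 size 22.7x7.0 ang 0.485
n264 c 469.9 -40.8 ztop 102.2 size 32.1x31.9 ang -0.764
```

View pics/s2.png

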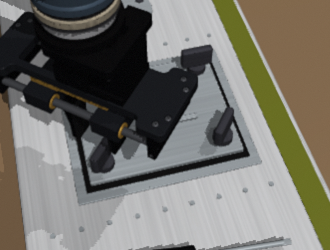

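The far-left wing (crop 197,55) is now turned along the cover, and the gripper stands over near-right. I'll check far-left's angle more closely from the top view.

```bash
python3 -c "
from h import *
c=cam('top'); wings(c,(265,185,425,365)); 
for n,b in (('top',(360,185,425,250)),('side',(320,175,380,240))):
    c=cam(n); x0,y0,x1,y1=b; u,v=np.meshgrid(np.arange(x0,x1),np.arange(y0,y1)); uv=np.c_[u.ravel(),v.ravel()]; P=deproj(c,uv)
    z=P[:,2]; P=P[(z>.096)&(z<.107)&(np.hypot(P[:,0]-.608,P[:,1]-.0756)<.03)]; q=P[:,:2]-P[:,:2].mean(0); 
    w=np.linalg.svd(q,full_matrices=False)[2][0]; print(n,len(P),np.arctan(w[1]/w[0]))
"
```

```text
n294 c 608.2 76.0 ztop 103.1 size 40.2x9.5 ang -0.027
n297 c 604.4 -33.5 ztop 103.5 size 39.7x10.3 ang 0.851
n305 c 468.0 81.0 ztop 103.5 size 39.5x10.2 ang 0.948<string>:6: RuntimeWarning: Mean of empty slice.
  ret = um.true_divide(
Traceback (most recent call last):
IndexError: index 0 is out of bounds for axis 0 with size 0
```

Far-left reads -0.027, which matches the cover yaw of -0.031, so it is home. Now near-right.

Request:
send_rows:
  moves: [0.4,0,0.15,-1.5,0,0,0,0.4,0,0.15,-3,0,0,0,0.4,0,0.15,-4.4,0,0,0,0.4,0,0.15,-4.4,0,0,0,0,0,0.15,-4.4,0,0,0]

```text
time: 5.98
position: [0.4649, -0.0291, 0.0923]
tool_rot: [-0.399, 0.917, 0.0, -0.001]
ft_force: [-0.0, 0.5, 0.1]
grip_width: 0.0324
grip_force: 0.0
```

Request:
send_rows:
  moves: [0,0,0,0,0,0,0,0,0,0,0,0,0,0,0,0,0,0,0,0,0,0,0,0,0,0,0,0,0,0,0,0,0,0,0]

```text
time: 6.4
position: [0.4653, -0.0292, 0.0932]
tool_rot: [-0.399, 0.917, -0.0, 0.0]
ft_force: [-0.7, 0.9, 4.6]
grip_width: 0.0101
grip_force: 40.0
```

```bash
python3 -c "
from h import *
st()"
```

```text
t 6.4 pos [ 0.4653 -0.0292  0.0932] yaw 2.391 F [-0.7  0.9  4.6] M [ 0.25  0.11 -0.05] gw 0.010142675060773893 q6 -2.69
```

Turn from 2.39 to about 1.51, i.e. -0.88.

Request:
send_rows:
  moves: [0,0,0,0,0,0,-0.1,0,0,0,0,0,0,-0.2,0,0,0,0,0,0,-0.3,0,0,0,0,0,0,-0.4,0,0,0,0,0,0,-0.5]

```text
time: 6.82
position: [0.4653, -0.0292, 0.0932]
tool_rot: [-0.157, 0.988, -0.0, 0.0]
ft_force: [-1.1, 0.8, 3.6]
grip_width: 0.0091
grip_force: 40.0
```

Request:
send_rows:
  moves: [0,0,0,0,0,0,-0.1,0,0,0,0,0,0,-0.2,0,0,0,0,0,0,-0.3,0,0,0,0,0,0,-0.34,0,0,0,0,0,0,-0.38]

```text
time: 7.23
position: [0.4654, -0.0293, 0.0932]
tool_rot: [0.03, 1.0, -0.0, 0.001]
ft_force: [-0.3, 1.3, 4.1]
grip_width: 0.0098
grip_force: 40.0
```

Request:
send_rows:
  moves: [0,0,0,0,0,0,0,0,0,0,0,0,0,0,0,0,0,0,0,0,0]

```text
time: 7.48
position: [0.4654, -0.0293, 0.0932]
tool_rot: [0.028, 1.0, -0.0, 0.001]
ft_force: [0.2, 1.2, 6.2]
grip_width: 0.0103
grip_force: 40.0
```

```bash
python3 -c "
from h import *
st()"
```

```text
t 7.48 pos [ 0.4654 -0.0293  0.0932] yaw 1.514 F [0.2 1.2 6.2] M [0.17 0.09 0.47] gw 0.010293696674832875 q6 -1.82
```

On the stop (0.47 N m). Release, then move to near-left (0.4681, 0.0803, yaw 2.52).

Request:
send_rows:
  moves: [0.4,0,0,0,0,0,0,0.4,0,0,0,0,0,0,0.4,0,0,0,0,0,0,0.4,0,0,2.2,0,0,0,0.4,0,0,4.4,0,0,0]

```text
time: 7.9
position: [0.4638, -0.029, 0.1358]
tool_rot: [0.03, 1.0, 0.001, -0.002]
ft_force: [0.6, 0.1, -0.0]
grip_width: 0.0317
grip_force: 0.0
```

Request:
send_rows:
  moves: [0.4,0,2,1,0,0,0.1,0.4,0,4,1,0,0,0.2,0.4,0,6,1,0,0,0.3,0.4,0,8,1,0,0,0.4,0.4,0.3,10,1,0,0,0.5]

```text
time: 8.32
position: [0.4671, 0.0716, 0.1465]
tool_rot: [-0.22, 0.975, 0.0, -0.001]
ft_force: [0.1, -0.1, 0.0]
grip_width: 0.0348
grip_force: 0.0
```

Request:
send_rows:
  moves: [0.4,0,0.95,-0.5,0,0,0.1,0.4,0,0.95,-1,0,0,0.2,0.4,0,0.95,-1,0,0,0.3,0.4,0,0.95,-1,0,0,0.4,0.4,0,0.95,-1,0,0,0.5]

```text
time: 8.73
position: [0.4677, 0.0804, 0.1362]
tool_rot: [-0.455, 0.89, 0.0, -0.0]
ft_force: [-0.1, -0.5, -0.1]
grip_width: 0.0348
grip_force: 0.0
```

```bash
python3 -c "
from h import *
st(); 
for n,b in (('top',(265,185,425,365)),('side',(205,175,410,350))):
    print(n);wings(cam(n),b)"
```

```text
t 8.73 pos [0.4677 0.0804 0.1362] yaw 2.516 F [-0.1 -0.5 -0.1] M [ 0.11 -0.    0.05] gw 0.03477403430120245 q6 -2.58
top
n298 c 608.2 76.0 ztop 103.3 size 40.1x9.5 ang -0.023
n296 c 604.4 -33.6 ztop 103.3 size 39.7x10.4 ang 0.839
n303 c 464.8 -29.2 ztop 103.4 size 38.6x10.2 ang -0.028
side
n256 c 608.0 75.1 ztop 101.4 size 39.9x11.8 ang -0.030
n234 c 467.0 75.2 ztop 101.8 size 42.6x26.8 ang -1.460
n281 c 604.1 -34.8 ztop 101.8 size 39.0x10.5 ang 0.855
n342 c 464.7 -30.1 ztop 101.6 size 39.9x10.5 ang -0.029
```

Near-right is home too (-0.028). Now near-left.

Request:
send_rows:
  moves: [0.4,0,0,-1.5,0,0,0,0.4,0,0,-3,0,0,0,0.4,0,0,-4.4,0,0,0,0.4,0,0,-4.4,0,0,0,0,0,0,-4.4,0,0,0]

```text
time: 9.25
position: [0.4674, 0.0802, 0.0921]
tool_rot: [-0.452, 0.892, 0.001, -0.001]
ft_force: [0.9, -0.5, -0.2]
grip_width: 0.0327
grip_force: 0.0
```

Request:
send_rows:
  moves: [0,0,0,0,0,0,0,0,0,0,0,0,0,0,0,0,0,0,0,0,0,0,0,0,0,0,0,0,0,0,0,0,0,0,0]

```text
time: 9.67
position: [0.4684, 0.0803, 0.0932]
tool_rot: [-0.453, 0.892, -0.0, 0.001]
ft_force: [-0.2, 0.7, 3.1]
grip_width: 0.0095
grip_force: 40.0
```

Request:
send_rows:
  moves: [0,0,0,0,0,0,-0.1,0,0,0,0,0,0,-0.2,0,0,0,0,0,0,-0.3,0,0,0,0,0,0,-0.4,0,0,0,0,0,0,-0.5]

```text
time: 10.08
position: [0.4683, 0.0805, 0.0932]
tool_rot: [-0.216, 0.976, -0.0, 0.001]
ft_force: [0.1, 1.9, 4.6]
grip_width: 0.0098
grip_force: 40.0
```

Request:
send_rows:
  moves: [0,0,0,0,0,0,-0.1,0,0,0,0,0,0,-0.2,0,0,0,0,0,0,-0.3,0,0,0,0,0,0,-0.4,0,0,0,0,0,0,-0.47]

```text
time: 10.5
position: [0.4683, 0.0806, 0.0932]
tool_rot: [0.017, 1.0, 0.0, 0.001]
ft_force: [-1.2, 2.0, 4.3]
grip_width: 0.0099
grip_force: 40.0
```

Request:
send_rows:
  moves: [0,0,0,0,0,0,-0.04,0,0,0,0,0,0,-0.04,0,0,0,0,0,0,-0.04]

```text
time: 10.75
position: [0.4682, 0.0806, 0.0932]
tool_rot: [0.033, 0.999, -0.0, 0.0]
ft_force: [-0.0, 3.3, 5.2]
grip_width: 0.0097
grip_force: 40.0
```

```bash
python3 -c "
from h import *
st()"
```

```text
t 10.75 pos [0.4682 0.0806 0.0932] yaw 1.504 F [-0.   3.3  5.2] M [0.55 0.14 0.61] gw 0.009722578324106699 q6 -1.57
```

On the stop (0.61 N m). Last one: far-right (0.6044, -0.0339, yaw 2.42).

Request:
send_rows:
  moves: [0.4,0,0,0,0,0,0,0.4,0,0,0,0,0,0,0.4,0,0,0,0,0,0,0.4,0,0,2.2,0,0,0,0.4,0,0,4.4,0,0,0]

```text
time: 11.17
position: [0.4668, 0.0801, 0.1358]
tool_rot: [0.035, 0.999, 0.0, -0.002]
ft_force: [0.8, -0.1, 0.6]
grip_width: 0.0322
grip_force: 0.0
```

Request:
send_rows:
  moves: [0.4,2.4,-2,1,0,0,0.1,0.4,4.8,-4,1,0,0,0.2,0.4,7.2,-6,1,0,0,0.3,0.4,9.6,-8,1,0,0,0.4,0.4,12,-10,1,0,0,0.5]

```text
time: 11.58
position: [0.5888, -0.0209, 0.1464]
tool_rot: [-0.216, 0.976, 0.0, -0.0]
ft_force: [0.5, -0.1, 0.2]
grip_width: 0.035
grip_force: 0.0
```

Request:
send_rows:
  moves: [0.4,1.6,-1.45,0,0,0,0.1,0.4,1.6,-1.45,0,0,0,0.2,0.4,1.6,-1.45,-1,0,0,0.3,0.4,1.6,-1.45,-1,0,0,0.4,0.4,1.6,-1.45,-1,0,0,0.41]

```text
time: 12.0
position: [0.6033, -0.0346, 0.1354]
tool_rot: [-0.408, 0.913, 0.001, -0.001]
ft_force: [0.3, -0.4, -0.3]
grip_width: 0.0347
grip_force: 0.0
```

```bash
python3 -c "
from h import *
st(); 
for n,b in (('top',(265,185,425,365)),('side',(205,175,410,350))):
    print(n);wings(cam(n),b)"
```

```text
t 12.0 pos [ 0.6033 -0.0346  0.1354] yaw 2.412 F [ 0.3 -0.4 -0.3] M [ 0.09  0.04 -0.03] gw 0.03465532343739192 q6 -2.65
top
n300 c 608.2 76.0 ztop 103.1 size 40.1x9.5 ang -0.027
n309 c 468.0 80.8 ztop 103.5 size 38.6x9.4 ang -0.027
side
n270 c 468.2 79.8 ztop 101.4 size 39.9x12.8 ang -0.032
n281 c 604.2 -34.8 ztop 101.7 size 41.0x10.3 ang 0.853
n346 c 464.7 -30.4 ztop 101.5 size 39.9x10.9 ang -0.040
```

Request:
send_rows:
  moves: [0.4,0.1,0,-1.5,0,0,0,0.4,0.1,0,-3,0,0,0,0.4,0.1,0,-4.3,0,0,0,0.4,0.1,0,-4.3,0,0,0,0,0.1,0,-4.3,0,0,0]

```text
time: 12.52
position: [0.6046, -0.0341, 0.0932]
tool_rot: [-0.407, 0.913, 0.0, -0.001]
ft_force: [0.4, -0.7, 0.9]
grip_width: 0.0325
grip_force: 0.0
```

Request:
send_rows:
  moves: [0,0,0,0,0,0,0,0,0,0,0,0,0,0,0,0,0,0,0,0,0,0,0,0,0,0,0,0,0,0,0,0,0,0,0]

```text
time: 12.93
position: [0.605, -0.0339, 0.0944]
tool_rot: [-0.408, 0.913, 0.0, 0.0]
ft_force: [-1.0, 2.0, 3.9]
grip_width: 0.0098
grip_force: 40.0
```

Request:
send_rows:
  moves: [0,0,0,0,0,0,-0.1,0,0,0,0,0,0,-0.2,0,0,0,0,0,0,-0.3,0,0,0,0,0,0,-0.4,0,0,0,0,0,0,-0.5]

```text
time: 13.35
position: [0.605, -0.0338, 0.0944]
tool_rot: [-0.167, 0.986, 0.0, 0.0]
ft_force: [-0.6, 1.9, 5.0]
grip_width: 0.0094
grip_force: 40.0
```

Request:
send_rows:
  moves: [0,0,0,0,0,0,-0.1,0,0,0,0,0,0,-0.2,0,0,0,0,0,0,-0.3,0,0,0,0,0,0,-0.36,0,0,0,0,0,0,-0.4]

```text
time: 13.77
position: [0.605, -0.0338, 0.0944]
tool_rot: [0.031, 1.0, 0.0, 0.0]
ft_force: [-1.7, 1.9, 4.1]
grip_width: 0.0098
grip_force: 40.0
```

Request:
send_rows:
  moves: [0,0,0,0,0,0,0,0,0,0,0,0,0,0,0,0,0,0,0,0,0]

```text
time: 14.02
position: [0.605, -0.0338, 0.0944]
tool_rot: [0.028, 1.0, -0.0, 0.0]
ft_force: [-1.6, 3.0, 4.8]
grip_width: 0.0097
grip_force: 40.0
```

```bash
python3 -c "
from h import *
st()"
```

```text
t 14.02 pos [ 0.605  -0.0338  0.0944] yaw 1.514 F [-1.6  3.   4.8] M [0.41 0.24 0.52] gw 0.009697963384529901 q6 -1.75
```

On the stop. Release, lift clear and check.

Request:
send_rows:
  moves: [0.4,0,0,0,0,0,0,0.4,0,0,0,0,0,0,0.4,0,0,0,0,0,0,0.4,0,0,2.2,0,0,0,0.4,0,0,4.4,0,0,0]

```text
time: 14.43
position: [0.6038, -0.0343, 0.1363]
tool_rot: [0.03, 1.0, 0.0, -0.002]
ft_force: [0.5, -0.1, 0.1]
grip_width: 0.032
grip_force: 0.0
```

Request:
send_rows:
  moves: [0.4,0,0,3,0,0,0,0.4,0,0,6,0,0,0,0.4,0,3,9,0,0,0,0.4,0,6,9,0,0,0,0.4,0,9,9,0,0,0]

```text
time: 14.85
position: [0.6068, 0.0558, 0.2302]
tool_rot: [0.031, 1.0, -0.0, 0.003]
ft_force: [0.6, 1.3, -0.0]
grip_width: 0.0344
grip_force: 0.0
```

Request:
send_rows:
  moves: [0.4,0,4,0,0,0,0,0.4,0,8,0,0,0,0,0.4,0,12,0,0,0,0,0.4,0,16,0,0,0,0,0.4,0,20,0,0,0,0]

```text
time: 15.27
position: [0.6049, 0.2574, 0.2273]
tool_rot: [0.03, 1.0, -0.0, 0.0]
ft_force: [0.6, -0.2, 0.1]
grip_width: 0.0346
grip_force: 0.0
```

Request:
send_rows:
  moves: [0.4,0,0,0,0,0,0,0.4,0,0,0,0,0,0,0.4,0,0,0,0,0,0]

```text
time: 15.52
position: [0.6048, 0.2553, 0.227]
tool_rot: [0.03, 1.0, -0.001, -0.0]
ft_force: [0.2, -0.4, -0.9]
grip_width: 0.0349
grip_force: 0.0
```

```bash
python3 -c "
from h import *
st(); 
for n,b in (('top',(265,185,425,365)),('side',(205,175,410,350))):
    c=cam(n);print(n);wings(c,b)
    cv2.imwrite(f'pics/{n}f.png',c['pixels'])"
```

```text
t 15.52 pos [0.6048 0.2553 0.227 ] yaw 1.512 F [ 0.2 -0.4 -0.9] M [ 0.04 -0.06  0.06] gw 0.03491668028384779 q6 -1.28
top
n298 c 608.2 76.0 ztop 103.6 size 40.1x9.4 ang -0.027
n289 c 604.8 -33.8 ztop 103.4 size 40.1x9.9 ang -0.011
n309 c 467.9 80.8 ztop 103.5 size 38.8x9.3 ang -0.027
n300 c 464.7 -29.3 ztop 103.6 size 38.6x10.3 ang 0.007
side
n249 c 608.0 75.3 ztop 101.5 size 40.0x11.2 ang -0.067
n281 c 468.1 79.7 ztop 101.3 size 39.9x12.6 ang 0.009
n317 c 604.3 -34.4 ztop 101.6 size 39.8x11.0 ang -0.010
n345 c 464.7 -30.5 ztop 101.4 size 40.0x10.8 ang -0.021
```

View pics/topf.png

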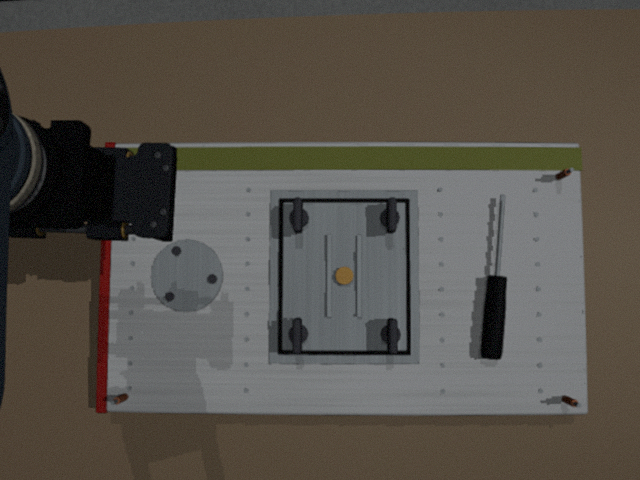

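All four wings, at (297,215), (391,215), (297,335) and (391,335), lie along the cover's x, and the arm is clear. Handing in.

```bash
python3 -c "
from h import *
print(workorder.hand_in())"
```

```text
the job is handed in; nothing more can be done
None
```

All four wing screws are turned to their stops in the order far-left, near-right, near-left, far-right. Each showed a firm torque rise at its stop, the arm is clear of the cover, and the job was handed in at about 15.6 s.

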